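Third hand for a drawer pull

ROBOT

A 6-joint arm with a two-finger parallel gripper is mounted at the origin on the work surface. World frame = base frame: x ahead of the robot, y to its left, z up, the work surface at z = 0. Lengths are in m, angles in rad, forces in N, time in s.
With the tool pointing down it reaches from about 0.25 to 0.725 m from the base axis. Payload 9.7 kg.
Tool frame: the origin (TCP) lies on the mounting face of the last link; the fingertips stand 173 mm ahead of it and the grasp point (between the pads) lies 155 mm ahead of it; x points along the fingers, z is the direction in which the jaws open and shut, and the axes are right-handed (so a half turn about x gives the same grasp; the last joint's range is limited). The gripper opens to 85 mm and grips with 20 to 120 N. Pads are 22 mm wide; open, the fingers measure 114 mm over their backs; the gripper's body (76 mm by 85 mm) begins 54 mm behind the grasp point. The pads swing forward as they close: fully open they stand 13 mm farther back than shut.
Start: joints at [-1.266, 0.087, 0.176, 1.66, 0, 1.571], TCP at [0.165, -0.525, 0.405] pointing down, gripper open.
Joint ranges: [-3.13, 3.13], [-0.85, 1.81], [-1.15, 1.24], [-2.2, 2.28], [-1.44, 1.52], [-3.14, 3.14]. Speed limits (rad/s): [2.22, 2.22, 2.57, 3.14, 3.14, 3.14].

INTERFACE

Orientations are given as [roll, pitch, yaw] about the fixed x, y, z axes, in that order (R = Rz(yaw) Ry(pitch) Rx(roll)).
In Python, from plant import sense, eyes, job gives the robot as it stands.
- The arm moves only by the tool play_rows, never from a script. Its argument "series" is a list that holds one entry, the list of rows, each a list of 7 numbers: the shift along the world's x, y, z in units of 30 mm (1.0 is 30 mm), then the turn, a rotation vector about the world's x, y, z in units of 6 degrees (1.0 is 6 degrees), then the opening, from -1 (shut) to 1 (fully open). A call has 1 to 12 rows; each row is the pose to reach, as a shift and turn from the pose commanded when the call began; what a row does not reach only later rows make up. A row lasts 1/12 s, in which the tool goes at most 41.7 mm and 7.16 degrees, less where a joint would pass 70% of its speed; a pose out of reach is approached as far as the arm can. A call with a gripper value outside its range is refused whole. The fingers move at their own pace and stop on an object; "grip_force" is the grip in N (left out, the last holds). Time passes only in rows, so rows that repeat a pose let the fingers close. It gives the time, the measured TCP pose, the force and the opening at its end, in the units of the state.
- sense(): the state, without advancing time (a new reading comes with each control period).
- eyes.grab_frame(name): name is "scene" or "top" or "wrist"; returns a dict with "image" (400x640x3 uint8, red, green, blue), "z_map" (400x640 float32, m along the optical axis (not along the pixel's ray), 0 where there is no reading), "vertical_fov" (degrees; the focal length in pixels is half the picture's height over the tangent of half this angle, whatever the lens; pixels are square), "cx", "cy" (the principal point, pixels), "origin" and "attitude" of the camera in the world. Camera axes: x right, y down, z forward; pixel columns grow to the right and rows downward; lengths in m; the calibration is good to about 2 mm. A picture is of the moment at which its call begins.
- job.close_job(): hands the job in, once; it reports no verdict.
The state is a dict: "time_s": time; "joint_pos": joint angles; "joint_velocities": joint speeds; "joint_efforts": joint torques, N m; "tool_pos": TCP position; "eef_rot": TCP orientation; "contact_force": force on the tool from outside, world axes, zero at the start; "ft_torque": the same for the moment, N m; "width": opening from 0.0 (shut) to 1.0 (fully open).
Only numpy, scipy, OpenCV 4.12 (cv2) and the standard library are available. Lean on these libraries where they do the work, as an engineer would, in place of code of your own. Each camera call takes 0.05 s, during which the arm holds its last target.

TASK

Be my third hand while I screw a pull onto a specimen-drawer front from behind: take the T-shaped wooden pull from the bench (not the round knob), set it on the jig's bed with its broad foot flush and square against the front of the sprung drawer front and centred on its width, and press until the pointers on the drawer front stand between the two lines on the side rails. Never press past the second line, and leave the knob, tape roll and screwdriver where they are. Keep the push steady for three seconds, and finish while still holding the pull pressed there: do not let go.

Things in the scene. Friction and masses are not known exactly. Their poses are not given: they have to be found in the camera images.
- pull_lug (a point): T-shaped wooden pull, loose, 80 g, 40 mm high all over. Point: centre of its lug, half-way up (20 mm). Lug: bar 50 mm long (x), 24 mm wide (y); grip it across the 24 mm. x points from lug to broad foot, z up. Foot: bar 84 mm wide (y), 18 mm thick (x), at the lug's +x end; its flat outer face, which goes against the drawer front, is 43 mm from the point in +x.
- bed (a point): Point on the top of the jig's fixed plywood bed (12 mm above the bench), on its centre line, 50 mm before the relaxed drawer front. x: pressing direction, z up. Bed 260 x 180 mm, open end 100 mm from here in -x. Aluminium rails 14 mm above the bed, inner faces 78 mm either side of the centre line, start 10 mm before this point and run to +x; two black lines across each.
- front_face (a point): Middle of the lower edge of the drawer front's face, level with the bed's top; moves with it. Wooden panel 150 mm wide (y), 15 thick, top 56 mm above the bed (clips to 60 mm), upright on a sprung carriage; black mark at mid-width on its top edge. x points into the panel (pressing direction, it slides that way), z up. Pointers in line with its face stand over the rails.
- carriage (a joint): How far the drawer front is pushed back along x, in m: 0 when relaxed, end stop at 0.045. The springs give 500 N per m. The first line on the rails is at 0.016 (8 N), the second at 0.032 (16 N); the pointers are between the lines from 0.016 to 0.032.
- knob_mid (a point): Bystander: a round wooden knob standing on its foot, 44 mm across and 46 mm high; the point is its centre half-way up.
- tape_mid (a point): Bystander: an empty brown tape roll, a ring 90 mm across and 25 mm high, lying flat; the point is its centre half-way up.
- driver_grip (a point): Bystander: a screwdriver lying flat; the point is the middle of its handle, its x axis points to the blade.
Mind the look-alikes: they are no part of the job. Leave any pink or white look-alike of the part that bears pull_lug alone.

How it is judged:
By the outcome, as a careful person would: the job done as asked, in the order asked, and still so for the second after the job is handed in, while the arm keeps its last pose, push and grip.
It also fails if it takes over 48 s, if anything falls off the work surface, if the arm or the gripper's body presses on something with over 40 N, if the wrist force passes 120 N, or if a joint passes its speed limit or range.

## Working session

There is one attempt and no reset: what is moved stays moved. The work goes in short steps, Python scripts to look and compute and a tool call to move; the robot and the scene stay as the last step left them, time stands still between calls to the robot, and variables do not carry over. Pictures are saved under pics/ and viewed, and the job is handed in when it is done.

Besides the shell and the picture viewer there is one more tool, called by a JSON object that holds its "name" and its "arguments". play_rows: Moves the arm, as the interface text tells. Its arguments: {"type":"object","properties":{"series":{"type":"array","items":{"type":"array","items":{"type":"array","items":{"type":"number"}}}},"grip_force":{"type":"number"}},"required":["series"]}

```bash
ls; mkdir -p pics; cat > h.py <<'E'
import numpy as np, cv2
from plant import sense, eyes, job
def grab(n,save=None):
    f=eyes.grab_frame(n)
    if save: cv2.imwrite('pics/'+save,f['image'][:,:,::-1])
    np.savez('/tmp/'+n+'.npz',**{k:np.array(v) for k,v in f.items()})
    return f
def load(n): return np.load('/tmp/'+n+'.npz')
def att(f):
    a=np.array(f['attitude'],float)
    if a.shape==(3,3): return a
    from scipy.spatial.transform import Rotation as R
    if a.size==3: return R.from_euler('xyz',a).as_matrix()
    return R.from_quat(a).as_matrix()
def ray(f,u,v):
    fl=200/np.tan(np.radians(float(f['vertical_fov']))/2)
    return np.array([(u-float(f['cx']))/fl,(v-float(f['cy']))/fl,1.])
def px_z(f,u,v,z):
    d=att(f)@ray(f,u,v); o=np.array(f['origin'],float)
    return o+d*(z-o[2])/d[2]
def px_d(f,u,v):
    d=float(f['z_map'][int(round(v)),int(round(u))])
    return np.array(f['origin'],float)+att(f)@ray(f,u,v)*d
def proj(f,p):
    c=att(f).T@(np.array(p)-np.array(f['origin'],float)); fl=200/np.tan(np.radians(float(f['vertical_fov']))/2)
    return c[:2]/c[2]*fl+np.array([float(f['cx']),float(f['cy'])])
def crop(f,name,u0,v0,u1,v1,s):
    im=np.array(f['image'])[v0:v1,u0:u1,::-1]
    cv2.imwrite('pics/'+name,cv2.resize(im,None,fx=s,fy=s,interpolation=cv2.INTER_CUBIC))
E
python3 - <<'E'
from h import *
for n in ['scene','top','wrist']:
    f=grab(n,n+'0.png'); print(n,f['vertical_fov'],f['cx'],f['cy'],f['origin'],f['attitude'])
print(sense())
E
```

```text
pics
scene 48.105858358991064 322.77738116088705 191.1902599166529 [ 1.1198274  -0.64086776  0.90457369] [-2.30791884  0.01347203  0.72751736]
top 48.750376573013455 317.9102775288153 190.2469244580828 [0.34081964 0.03081922 1.15883216] [-3.00026812  0.02483343 -1.58415311]
wrist 65.31323181283915 321.3687943575451 195.60086054939165 [ 0.23874473 -0.50231312  0.37330059] [ 2.83192550e+00  7.89542341e-04 -1.26627712e+00]
{'time_s': 0.15, 'joint_pos': array([-1.26600984e+00,  8.73448038e-02,  1.75352338e-01,  1.65974976e+00,
        3.93752473e-05,  1.57080115e+00]), 'joint_velocities': array([-3.79880389e-04, -1.09733433e-03,  1.41538773e-03, -2.12910266e-04,
       -2.81874253e-04, -7.80673681e-05]), 'joint_efforts': array([ 1.02565027e-03, -5.20761502e+01,  4.65045154e+01,  1.38711723e-02,
        3.64063987e-05, -4.34894361e-06]), 'tool_pos': array([ 0.16506064, -0.52467269,  0.40415832]), 'eef_rot': array([3.09999417, 1.56984961, 1.83397949]), 'contact_force': array([-0.03684885,  0.51761871,  0.63631085]), 'ft_torque': array([-0.06083457,  0.00408211,  0.03786526]), 'width': 1.0006414096666356}
```

View pics/top0.png

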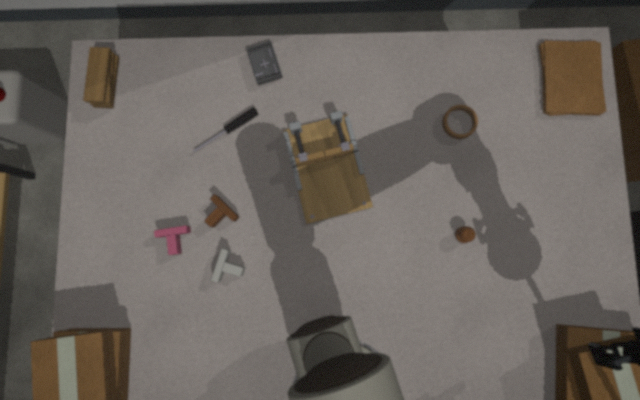

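View pics/scene0.png

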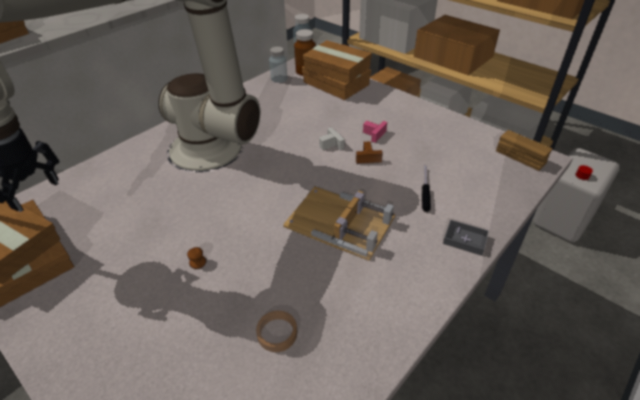

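```bash
python3 - <<'E'
from h import *
f=load('top')
crop(f,'topc.png',100,20,600,380,1.6)
E
```

```text
(no output)
```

The top view shows the brown T pull at about (221,212), pink and white look-alikes at (172,240) and (226,266), the jig at (330,170), the knob at (465,234), the tape roll at (460,122) and the driver at (230,128).

```bash
python3 - <<'E'
from h import *
f=load('top')
crop(f,'pullc.png',190,180,260,240,10)
crop(f,'jigc.png',275,95,385,230,4)
for n,u,v,z in [('pull',221,212,.04),('open end corners L',307,224,.012),('open R',373,205,.012),('knob',465,234,.04),('tape',460,122,.025),('drv',241,120,.02)]:
    print(n,px_z(f,u,v,z).round(4), px_d(f,u,v).round(4))
E
```

```text
pull [0.4484 0.3051 0.04  ] [0.4484 0.3052 0.0397]
open end corners L [0.4163 0.0867 0.012 ] [4.171e-01 8.720e-02 3.000e-04]
open R [ 0.4632 -0.0859  0.012 ] [ 0.464  -0.0866  0.0045]
knob [ 0.3835 -0.3105  0.04  ] [ 0.3832 -0.3085  0.0465]
tape [ 0.6776 -0.3196  0.025 ] [ 6.852e-01 -3.275e-01 -5.000e-04]
drv [0.6968 0.2605 0.02  ] [0.694  0.2587 0.029 ]
```

View pics/pullc.png

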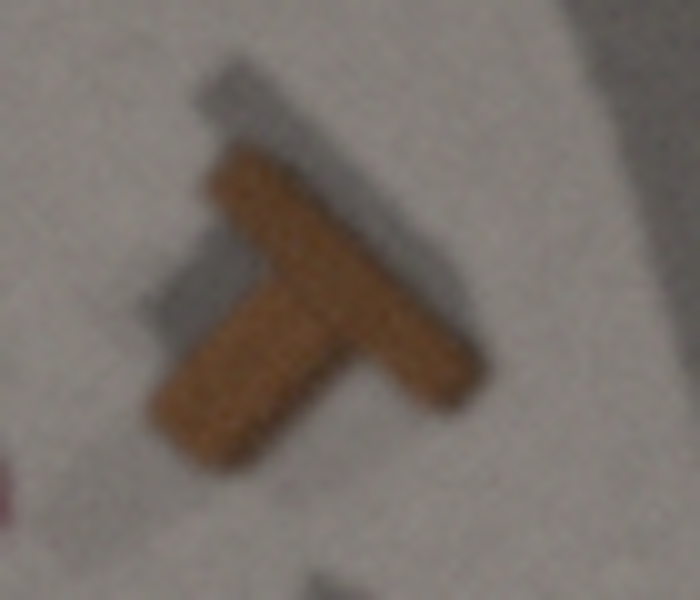

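View pics/jigc.png

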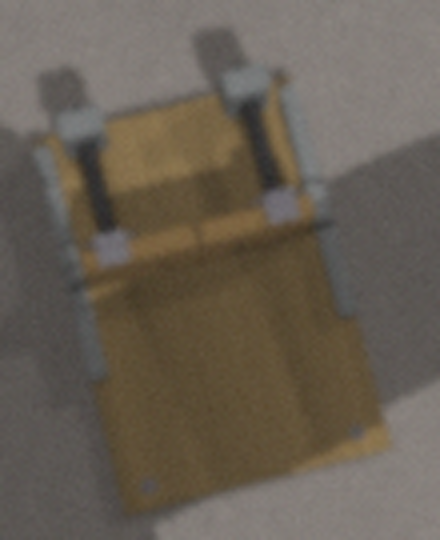

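```bash
python3 - <<'E'
from h import *
from scipy.spatial.transform import Rotation as R
s=sense(); Rt=R.from_euler('xyz',s['eef_rot']).as_matrix(); print(Rt.round(3))
f=load('wrist'); A=att(f)
print('cam in tool',(Rt.T@(np.array(f['origin'])-s['tool_pos'])).round(4)); print((Rt.T@A).round(3))
t=load('top')
# pull: brown mask
im=np.array(t['image']).astype(int); z=t['z_map']
fl=200/np.tan(np.radians(float(t['vertical_fov']))/2)
m=np.zeros((400,640),np.uint8); m[185:235,195:245]=1
m&=((im[:,:,0]-im[:,:,2])>35).astype(np.uint8)
v,u=np.nonzero(m); print(len(u))
P=np.array([px_z(t,a,b,.04) for a,b in zip(u,v)])
hull=cv2.convexHull((P[:,:2]*1000).astype(np.float32)); print(cv2.minAreaRect(hull))
print(P.mean(0))
def w(u,v,z): return px_z(t,190+u/10,180+v/10,z)
for n,a in dict(footA=(245,150),footB=(475,345),footC=(445,405),footD=(215,190),lugA=(155,415),lugB=(225,470)).items(): print(n,w(*a,.04).round(4))
def j(u,v,z): return px_z(t,275+u/4,95+v/4,z)
for n,a,zz in [('openL',(130,512),.012),('openR',(392,445),.012),('railLs',(97,378),.026),('railRs',(345,312),.026),('ptrL',(75,285),.03),('ptrR',(328,225),.03),('topmark front',(200,245),.068)]: print(n,j(*a,zz).round(4))
E
```

```text
[[-0.     0.954  0.3  ]
 [ 0.001  0.3   -0.954]
 [-1.     0.    -0.001]]
cam in tool [0.0309 0.077  0.0008]
[[-0.    -0.305  0.952]
 [-0.    -0.952 -0.305]
 [ 1.    -0.     0.   ]]
384
((442.3391418457031, 316.6189880371094), (81.41753387451172, 64.24226379394531), 45.00538635253906)
[0.44871696 0.31013917 0.04      ]
footA [0.4926 0.3227 0.04  ]
footB [0.4413 0.2626 0.04  ]
footC [0.4261 0.2701 0.04  ]
footD [0.4823 0.3302 0.04  ]
lugA [0.4247 0.3444 0.04  ]
lugB [0.4104 0.3262 0.04  ]
openL [0.4189 0.0853 0.012 ]
openR [ 0.4599 -0.0858  0.012 ]
railLs [0.5052 0.1052 0.026 ]
railRs [ 0.5458 -0.0566  0.026 ]
ptrL [0.5661 0.1189 0.03  ]
ptrR [ 0.6029 -0.0467  0.03  ]
topmark front [0.5828 0.0368 0.068 ]
```

{"name": "play_rows", "arguments": {"series": [[[0.4,0.6,0,0,0,0,1],[1.2,1.7,0,0,0,0,1],[2.0,2.8,0,0,0,0,1],[2.8,3.9,0,0,0,0,1],[3.6,5.0,0,0,0,0,1],[4.4,6.1,0,0,0,0,1],[5.2,7.2,0,0,0,0,1],[6.0,8.3,0,0,0,0,1],[6.8,9.4,0,0,0,0,1],[7.6,10.5,0,0,0,0,1],[8.4,11.6,0,0,0,0,1],[9.0,12.6,0,0,0,0,1]]]}}

```text
time_s: 1.15
tool_pos: [0.4361, -0.1444, 0.4045]
eef_rot: [1.92, 1.571, 0.654]
contact_force: [0.2, -0.9, 0.0]
width: 0.998
```

{"name": "play_rows", "arguments": {"series": [[[0.8,1.1,0,0,0,-0.1,1],[1.6,2.2,0,0,0,-0.2,1],[2.4,3.3,0,0,0,-0.4,1],[3.1,4.3,0,0,0,-0.5,1],[3.7,5.2,0,0,0,-0.6,1],[4.1,5.8,0,0,0,-0.65,1],[4.1,5.8,0,0,0,-0.65,1],[4.1,5.8,0,0,0,-0.65,1]]]}}

```text
time_s: 1.82
tool_pos: [0.5585, 0.0283, 0.4038]
eef_rot: [-1.7, 1.569, -3.032]
contact_force: [-0.4, 0.5, -0.5]
width: 0.998
```

```bash
python3 - <<'E'
from h import *
s=sense(); print(s['joint_pos'].round(3),s['tool_pos'].round(4),s['contact_force'].round(2),s['time_s'])
grab('wrist','wjig.png')
E
```

```text
[ 0.051  0.11   0.199  1.662 -0.     2.953] [0.5585 0.0283 0.4038] [-0.39  0.48 -0.47] 1.8167
```

View pics/wjig.png

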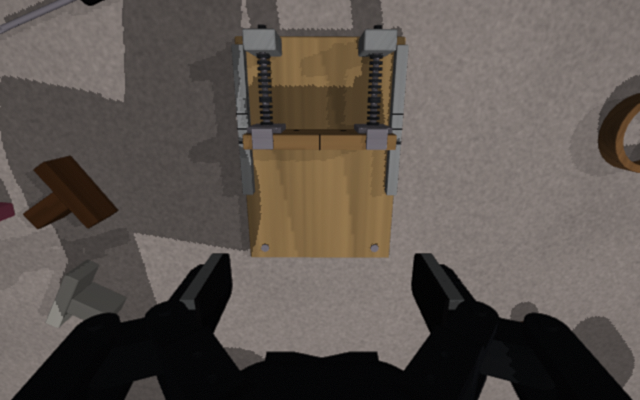

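The wrist view shows the jig straight on: open end corners at about (251,258) and (390,258), drawer front face at row ~149, and its top mark at column 320. It also shows the pull at (70,195).

```bash
python3 - <<'E'
from h import *
f=load('wrist')
crop(f,'wj1.png',230,100,410,200,4)
crop(f,'wj2.png',230,200,410,280,4)
crop(f,'wp.png',10,140,130,240,5)
E
```

```text
(no output)
```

View pics/wj1.png

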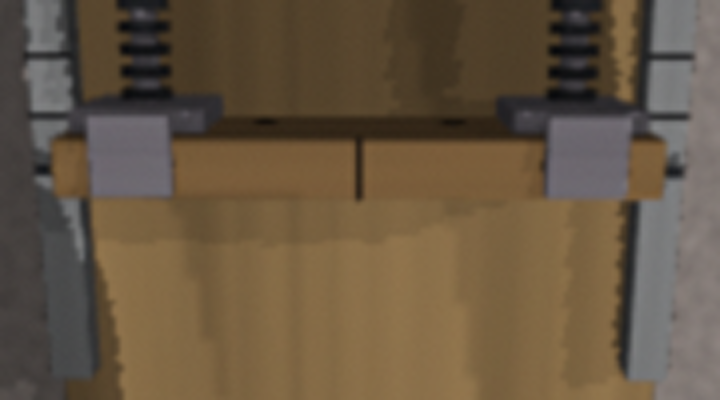

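View pics/wj2.png

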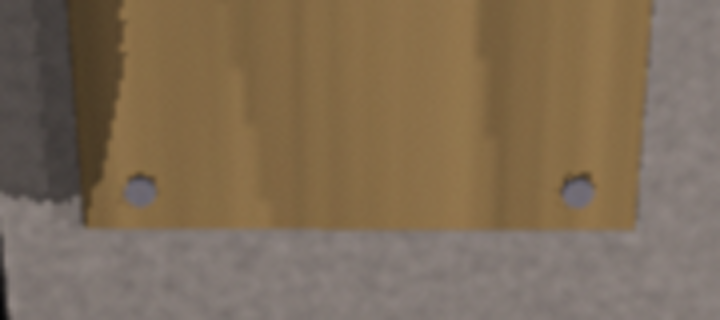

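View pics/wp.png

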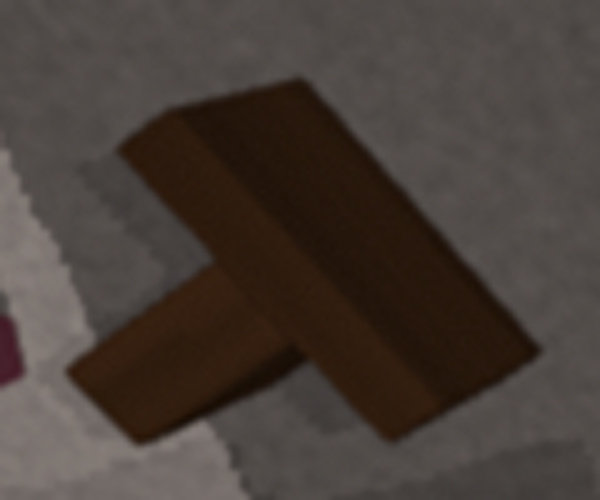

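```bash
python3 - <<'E'
from h import *
f=load('wrist')
c=lambda u0,v0,s,x,y:(u0+(x+.5)/s-.5,v0+(y+.5)/s-.5)
g=lambda n,u0,v0,s,x,y,z:(print(n,px_z(f,*c(u0,v0,s,x,y),z).round(4)),px_z(f,*c(u0,v0,s,x,y),z))[1]
L=g('openL',230,200,4,86,228,.012);Rr=g('openR',230,200,4,638,228,.012)
pl=g('panelTopFrontL',230,100,4,53,196,.068);pr=g('panelTopR',230,100,4,664,196,.068)
m=g('mark',230,100,4,359,199,.068)
r1=g('railLstartInner',230,100,4,96,377,.026);r2=g('railRstartInner',230,100,4,627,377,.026)
r3=g('railLstartOuter',230,100,4,54,377,.026);r4=g('railRout',230,100,4,660,378,.026)
l1=g('line1L',230,100,4,50,115,.026);l1r=g('line1R',230,100,4,668,115,.026)
l2=g('line2L',230,100,4,45,55,.026);l2r=g('line2R',230,100,4,670,57,.026)
yaw=lambda a,b:np.degrees(np.arctan2(*(a-b)[:2][::-1]))
for a,b in [(L,Rr),(pl,pr),(r1,r2),(l1,l1r),(l2,l2r)]: print(yaw(a,b)-90,np.linalg.norm(a-b))
th=np.radians(np.mean([yaw(L,Rr),yaw(pl,pr),yaw(l1,l1r)])-90); x=np.array([np.cos(th),np.sin(th)]); y=np.array([-x[1],x[0]])
print('yaw',np.degrees(th))
for n,p in dict(open=(L+Rr)/2,panel=(pl+pr)/2,mark=m,railst=(r1+r2)/2,l1=(l1+l1r)/2,l2=(l2+l2r)/2).items(): print(n,(p[:2]@x).round(4),(p[:2]@y).round(4))
P={}
for n,q in dict(A=(120,150),B=(172,107),C=(437,398),D=(392,440),E=(68,372),F=(142,443)).items(): P[n]=g(n,10,140,5,*q,.04)
print(yaw(P['B'],P['C'])-90,yaw(P['A'],P['D'])-90,yaw(P['E'],P['F'])-90,np.linalg.norm(P['B']-P['C']))
E
```

```text
openL [0.4184 0.087  0.012 ]
openR [ 0.4607 -0.0868  0.012 ]
panelTopFrontL [0.567  0.1085 0.068 ]
panelTopR [ 0.6023 -0.0368  0.068 ]
mark [0.584  0.0356 0.068 ]
railLstartInner [0.5085 0.0965 0.026 ]
railRstartInner [ 0.545  -0.0539  0.026 ]
railLstartOuter [0.5056 0.1084 0.026 ]
railRout [ 0.547  -0.0633  0.026 ]
line1L [0.5796 0.1216 0.026 ]
line1R [ 0.6194 -0.0424  0.026 ]
line2L [0.5949 0.1254 0.026 ]
line2R [ 0.6342 -0.0382  0.026 ]
13.662588942246643 0.17894195394914048
13.666577687308717 0.14957023686116458
13.665014385830162 0.15477461002903944
13.667233111382984 0.16875887327565178
13.490102037348095 0.16827714543380276
yaw 13.665466580312781
open 0.4271 -0.1037
panel 0.5766 -0.1033
mark 0.5758 -0.1034
railst 0.5169 -0.1038
l1 0.5919 -0.1032
l2 0.6075 -0.1028
A [0.4842 0.3325 0.04  ]
B [0.4967 0.3212 0.04  ]
C [0.4409 0.264  0.04  ]
D [0.4277 0.2739 0.04  ]
E [0.4275 0.3461 0.04  ]
F [0.4132 0.3302 0.04  ]
-44.30459300633161 -43.945083231878115 -42.09191121577171 0.07998109256244629
```

{"name": "play_rows", "arguments": {"series": [[[-0.1,0.3,0,0,0,0.8,1],[-0.3,0.8,0,0,0,1.9,1],[-0.5,1.3,0,0,0,3.0,1],[-0.7,1.8,0,0,0,4.1,1],[-1.0,2.4,0,0,0,5.2,1],[-1.2,3.0,0,0,0,6.3,1],[-1.4,3.6,0,0,0,7.4,1],[-1.6,4.1,0,0,0,8.5,1],[-1.8,4.6,0,0,0,9.6,1],[-2.0,5.1,0,0,0,10.6,1],[-2.2,5.6,0,0,0,11.6,1],[-2.4,6.0,0,0,0,12.6,1]]]}}

```text
time_s: 2.87
tool_pos: [0.4855, 0.2069, 0.405]
eef_rot: [0.26, 1.57, 0.249]
contact_force: [0.5, -0.5, 0.2]
width: 0.999
```

{"name": "play_rows", "arguments": {"series": [[[-0.2,0.5,0,0,0,1.1,1],[-0.4,1.0,0,0,0,2.2,1],[-0.7,1.6,0,0,0,3.3,1],[-0.9,2.2,0,0,0,4.4,1],[-1.1,2.7,0,0,0,5.5,1],[-1.3,3.2,0,0,0,6.5,1],[-1.5,3.6,0,0,0,7.3,1],[-1.6,3.8,0,0,0,7.8,1],[-1.6,3.8,0,0,0,7.8,1],[-1.6,3.8,0,0,0,7.8,1],[-1.6,3.8,0,0,0,7.8,1]]]}}

```text
time_s: 3.78
tool_pos: [0.4383, 0.3203, 0.4049]
eef_rot: [-0.768, 1.57, 0.032]
contact_force: [-0.3, -0.7, 0.3]
width: 0.999
```

```bash
python3 - <<'E'
from h import *
from scipy.spatial.transform import Rotation as R
s=sense(); print(s['joint_pos'].round(3),s['tool_pos'].round(4),s['contact_force'].round(2),s['time_s'])
print(R.from_euler('xyz',s['eef_rot']).as_matrix().round(3))
f=grab('wrist','wpull.png'); crop(f,'wpull2.png',240,120,400,260,5)
E
```

```text
[ 0.631  0.07   0.158  1.659 -0.     1.403] [0.4383 0.3203 0.4049] [-0.33 -0.71  0.3 ] 3.7833
[[ 0.    -0.717  0.697]
 [ 0.     0.697  0.717]
 [-1.    -0.     0.   ]]
```

View pics/wpull.png

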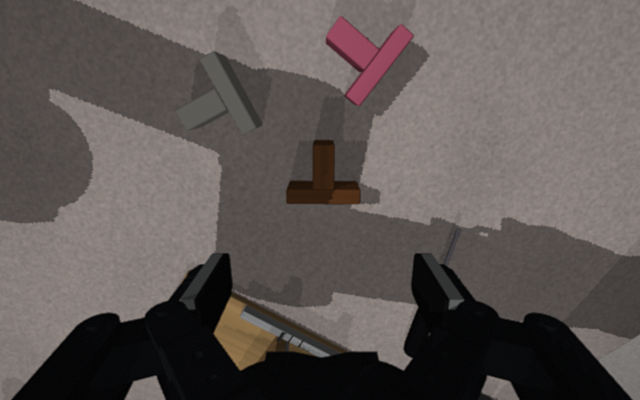

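View pics/wpull2.png

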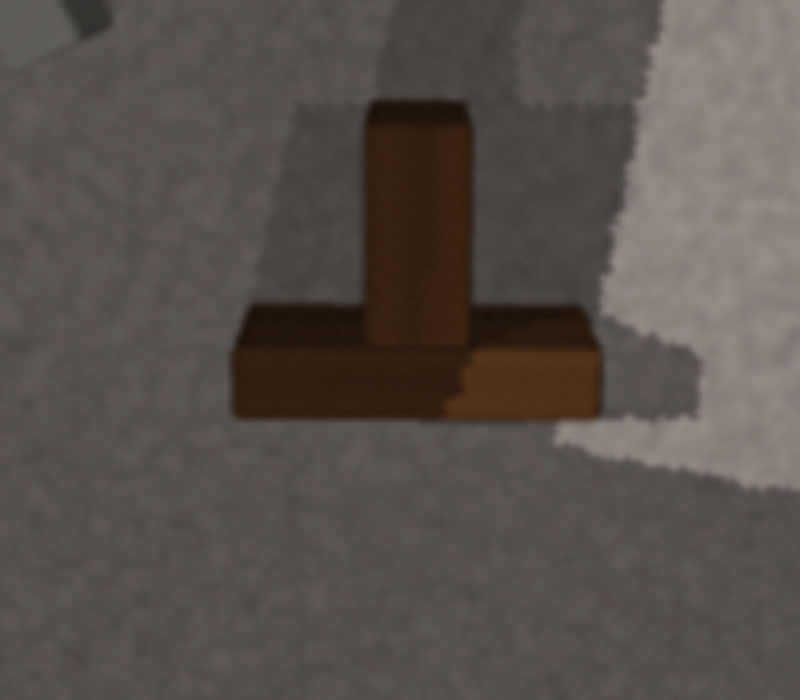

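The pull lies square in this view: foot face edge at row ~203 (columns 286–360), lug end at row ~144 (columns 313–334).

```bash
python3 - <<'E'
from h import *
f=load('wrist')
g=lambda x,y,z:px_z(f,240+(x+.5)/5-.5,120+(y+.5)/5-.5,z)
P=dict(FL=g(233,417,.04),FR=g(600,417,.04),BL=g(238,347,.04),BR=g(599,347,.04),EL=g(367,124,.04),ER=g(470,124,.04),LL=g(365,340,.04),LR=g(469,340,.04))
for k,v in P.items(): print(k,v.round(4))
yaw=lambda a,b:np.degrees(np.arctan2(*(a-b)[:2][::-1]))
print(yaw(P['FR'],P['FL']),yaw(P['BR'],P['BL']),yaw(P['LL'],P['EL']),yaw(P['LR'],P['ER']),np.linalg.norm(P['FL']-P['FR']),np.linalg.norm(P['EL']-P['ER']))
F=(P['FL']+P['FR'])/2; E=(P['EL']+P['ER'])/2; print(np.linalg.norm(F-E),yaw(F,E)) # 68 expected
th=np.radians(yaw(F,E)); x=np.array([np.cos(th),np.sin(th)]); print('lug centre from F',F[:2]-.043*x,'from E',E[:2]+.025*x)
E
```

```text
FL [0.437  0.2642 0.04  ]
FR [0.495  0.3238 0.04  ]
BL [0.4263 0.2769 0.04  ]
BR [0.4826 0.3347 0.04  ]
EL [0.4111 0.3326 0.04  ]
ER [0.4264 0.3483 0.04  ]
LL [0.4449 0.2984 0.04  ]
LR [0.4611 0.315  0.04  ]
45.77122045976212 45.7724670397414 -45.221813458948475 -43.7986837162919 0.08318955111520697 0.022008879344591042
0.06626781742917366 -44.501669718824964
lug centre from F [0.4353352  0.32413283] from E [0.43657064 0.3229187 ]
```

{"name": "play_rows", "arguments": {"series": [[[-0.05,0.05,-0.4,0,0,0,1],[-0.08,0.1,-1.3,0,0,0,1],[-0.08,0.1,-2.3,0,0,0,1],[-0.08,0.1,-3.3,0,0,0,1],[-0.08,0.1,-4.3,0,0,0,1],[-0.08,0.1,-5.2,0,0,0,1],[-0.08,0.1,-6.0,0,0,0,1],[-0.08,0.1,-6.6,0,0,0,1],[-0.08,0.1,-7.0,0,0,0,1],[-0.08,0.1,-7.2,0,0,0,1],[-0.08,0.1,-7.2,0,0,0,1],[-0.08,0.1,-7.2,0,0,0,1]]]}}

```text
time_s: 4.83
tool_pos: [0.436, 0.3243, 0.1895]
eef_rot: [-0.2, 1.57, 0.602]
contact_force: [0.5, -0.2, 0.1]
width: 1.001
```

```bash
python3 - <<'E'
from h import *
s=sense(); print(s['tool_pos'].round(4),s['contact_force'].round(2),s['time_s'])
f=grab('wrist','wp3.png')
E
```

```text
[0.436  0.3243 0.1895] [ 0.49 -0.19  0.13] 4.8333
```

View pics/wp3.png

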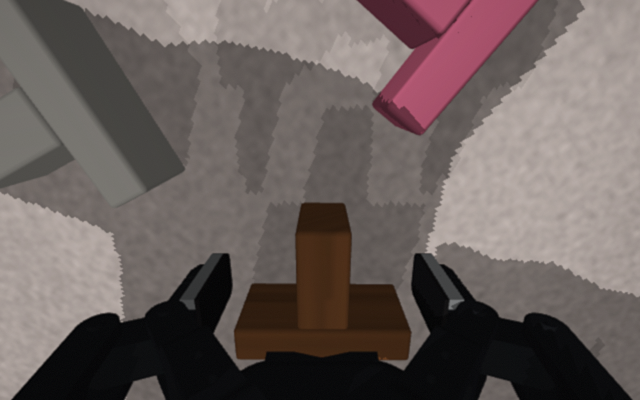

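The lug (columns 297–350) sits centred between the pads (230 and 413). The look-alikes are clear of the fingers.

{"name": "play_rows", "arguments": {"series": [[[0,0,-0.2,0,0,0,1],[0,0,-0.35,0,0,0,1],[0,0,-0.35,0,0,0,1],[0,0,-0.35,0,0,0,-1],[0,0,-0.35,0,0,0,-1],[0,0,-0.35,0,0,0,-1],[0,0,-0.35,0,0,0,-1],[0,0,-0.35,0,0,0,-1],[0,0,-0.35,0,0,0,-1],[0,0,-0.35,0,0,0,-1],[0,0,-0.35,0,0,0,-1],[0,0,-0.35,0,0,0,-1]]], "grip_force": 60}}

```text
time_s: 5.88
tool_pos: [0.4357, 0.3244, 0.1785]
eef_rot: [-0.187, 1.57, 0.615]
contact_force: [0.3, -0.2, 3.4]
width: 0.276
```

{"name": "play_rows", "arguments": {"series": [[[0,0,0,0,0,0,-1],[0,0,0,0,0,0,-1],[0,0,0,0,0,0,-1],[0,0,0,0,0,0,-1]]]}}

```text
time_s: 6.22
tool_pos: [0.4358, 0.3245, 0.1785]
eef_rot: [-0.122, 1.57, 0.68]
contact_force: [-0.1, 1.0, 5.3]
width: 0.273
```

```bash
python3 - <<'E'
from h import *
s=sense(); print(s['tool_pos'].round(4),s['contact_force'].round(2),s['time_s'],s['width'],s['joint_pos'].round(3))
f=grab('wrist','wp4.png')
E
```

```text
[0.4358 0.3245 0.1785] [-0.13  1.01  5.34] 6.2167 0.2726234898250905 [ 0.64   0.103 -0.246  1.221  0.     1.409]
```

View pics/wp4.png

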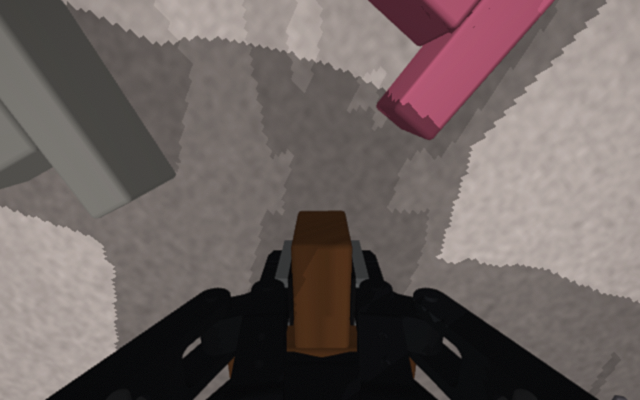

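{"name": "play_rows", "arguments": {"series": [[[0,0,0.2,0,0,0,-1],[0,0,0.6,0,0,0,-1],[0,0,1.1,0,0,0,-1],[0,0,1.7,0,0,0,-1],[0,0,2.3,0,0,0,-1],[0,0,2.8,0,0,0,-1],[0,0,3.2,0,0,0,-1],[0,0,3.4,0,0,0,-1],[0,0,3.4,0,0,0,-1]]]}}

```text
time_s: 7.02
tool_pos: [0.4359, 0.3245, 0.2818]
eef_rot: [-0.183, 1.569, 0.619]
contact_force: [0.5, 0.1, -1.1]
width: 0.272
```

{"name": "play_rows", "arguments": {"series": [[[0.1,-0.3,0,0,0,0.3,-1],[0.2,-0.8,0,0,0,0.7,-1],[0.3,-1.3,0,0,0,1.2,-1],[0.5,-1.9,0,0,0,1.8,-1],[0.7,-2.5,0,0,0,2.4,-1],[0.8,-3.1,0,0,0,3.0,-1],[1.0,-3.7,0,0,0,3.6,-1],[1.2,-4.3,0,0,0,4.2,-1],[1.3,-4.9,0,0,0,4.8,-1],[1.5,-5.5,0,0,0,5.4,-1],[1.7,-6.1,0,0,0,6.0,-1],[1.8,-6.7,0,0,0,6.5,-1]]]}}

```text
time_s: 8.02
tool_pos: [0.4898, 0.1224, 0.2791]
eef_rot: [1.93, 1.569, -2.867]
contact_force: [0.8, 0.5, -0.5]
width: 0.272
```

{"name": "play_rows", "arguments": {"series": [[[0.15,-0.6,0,0,0,0.5,-1],[0.3,-1.2,0,0,0,1.1,-1],[0.5,-1.8,0,0,0,1.7,-1],[0.6,-2.4,0,0,0,2.3,-1],[0.8,-2.9,0,0,0,2.7,-1],[0.9,-3.3,0,0,0,3.0,-1],[0.93,-3.47,0,0,0,3.15,-1],[0.93,-3.47,0,0,0,3.15,-1],[0.93,-3.47,0,0,0,3.15,-1],[0.93,-3.47,0,0,0,3.15,-1]]]}}

```text
time_s: 8.85
tool_pos: [0.5174, 0.0196, 0.2796]
eef_rot: [1.266, 1.57, 3.078]
contact_force: [0.2, 0.2, -0.2]
width: 0.267
```

```bash
cat >> h.py <<'E'
from scipy.spatial.transform import Rotation as R
TH=np.radians(13.665); X=np.array([np.cos(TH),np.sin(TH)]); Y=np.array([-X[1],X[0]])
def st():
    s=sense(); M=R.from_euler('xyz',s['eef_rot']).as_matrix(); p=s['tool_pos']
    print('t',round(s['time_s'],2),'pos',p.round(4),'s,t',(p[:2]@X).round(4),(p[:2]@Y).round(4),'tool -y yaw',np.degrees(np.arctan2(-M[1,1],-M[0,1])).round(2),'down',M[:,0].round(3),'w',round(s['width'],3),'j',s['joint_pos'].round(3))
    F=s['contact_force']; print('F world',F.round(2),'along x,y',(F[:2]@X).round(2),(F[:2]@Y).round(2),'T',s['ft_torque'].round(2))
E
python3 - <<'E'
from h import *
st()
f=grab('wrist','wq1.png'); g=grab('top','tq1.png'); crop(g,'tq1c.png',270,95,390,230,4)
grab('scene'); f=load('scene'); crop(f,'sq1.png',230,130,430,280,4)
E
```

```text
t 8.85 pos [0.5174 0.0196 0.2796] s,t 0.5073 -0.1032 tool -y yaw 13.84 down [-0.001  0.    -1.   ] w 0.267 j [ 0.038 -0.    -0.156  1.417  0.    -0.204]
F world [ 0.23  0.16 -0.17] along x,y 0.26 0.1 T [0.04 0.05 0.01]
```

View pics/wq1.png

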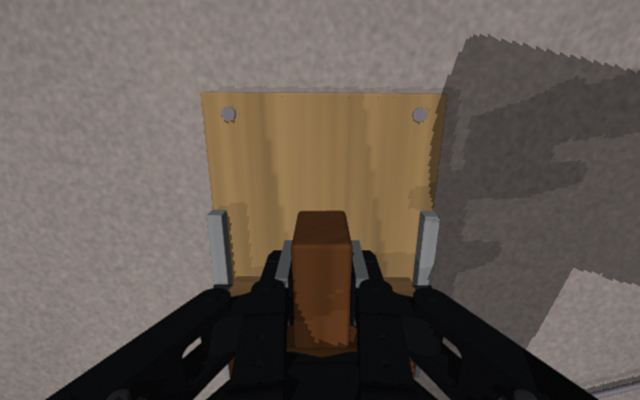

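View pics/sq1.png

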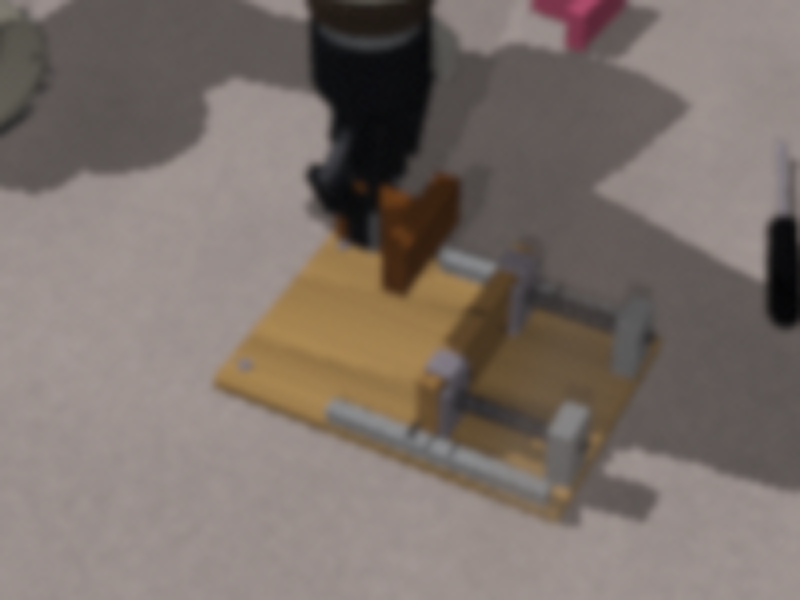

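```bash
python3 - <<'E'
from h import *
f=load('wrist'); crop(f,'wq1c.png',190,80,460,360,2.8)
E
```

```text
(no output)
```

View pics/wq1c.png

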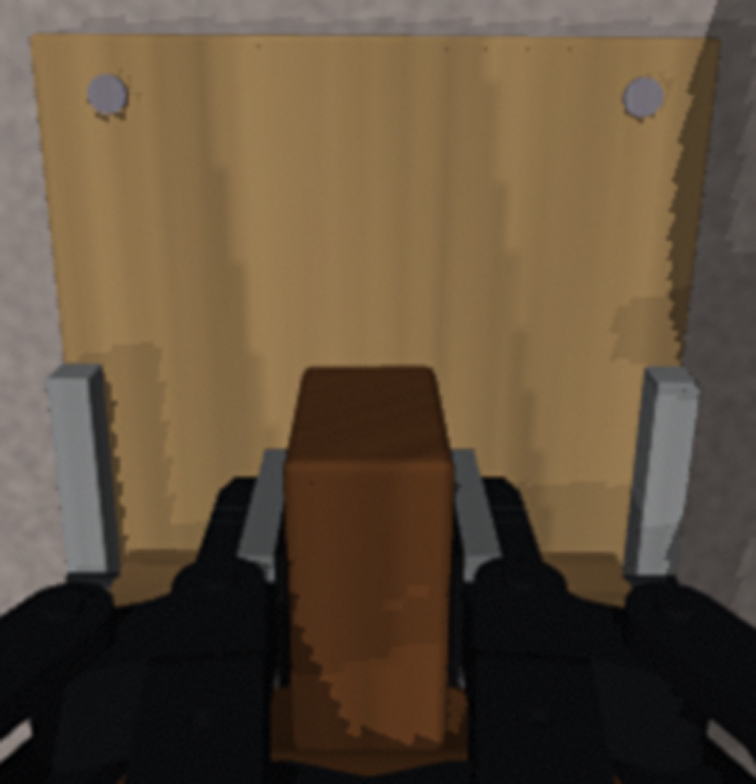

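```bash
python3 - <<'E'
from h import *
f=load('wrist')
g=lambda x,y,z:px_z(f,190+(x+.5)/2.8-.5,80+(y+.5)/2.8-.5,z)
zt=.2796-.1785+.04
def p(n,q): print(n,q.round(4),(q[:2]@X).round(4),(q[:2]@Y).round(4)); return q
a=p('openR?',g(32,35,.012));b=p('openL',g(719,37,.012))
p('open mid',(a+b)/2); d=a-b; print('yaw',np.degrees(np.arctan2(d[1],d[0])),np.linalg.norm(d))
c=p('rail1',g(100,367,.026));e=p('rail2',g(647,370,.026)); p('railmid',(c+e)/2)
l=p('lug rear1',g(287,463,zt));r=p('lug rear2',g(453,463,zt)); p('lugrear mid',(l+r)/2); print(np.linalg.norm(l-r))
l=p('lug front1',g(293,745,zt));r=p('lug front2',g(447,745,zt)); p('lugfront mid',(l+r)/2)
E
```

```text
openR? [ 0.4589 -0.0851  0.012 ] 0.4258 -0.1911
openL [0.4171 0.0869 0.012 ] 0.4258 -0.0141
open mid [0.438  0.0009 0.012 ] 0.4258 -0.1026
yaw -76.33570057059522 0.17691768524396934
rail1 [ 0.5391 -0.0514  0.026 ] 0.5117 -0.1773
rail2 [0.5044 0.0935 0.026 ] 0.5122 -0.0283
railmid [0.5217 0.021  0.026 ] 0.5119 -0.1028
lug rear1 [0.496  0.0019 0.1411] 0.4824 -0.1154
lug rear2 [0.4906 0.0239 0.1411] 0.4824 -0.0927
lugrear mid [0.4933 0.0129 0.1411] 0.4824 -0.104
0.02266317313778458
lug front1 [0.5425 0.0128 0.1411] 0.5302 -0.1157
lug front2 [0.5369 0.0358 0.1411] 0.5301 -0.0921
lugfront mid [0.5397 0.0243 0.1411] 0.5302 -0.1039
```

{"name": "play_rows", "arguments": {"series": [[[0,0.02,-0.2,0,0,-0.03,-1],[0,0.02,-0.6,0,0,-0.03,-1],[0,0.02,-1.1,0,0,-0.03,-1],[0,0.02,-1.6,0,0,-0.03,-1],[0,0.02,-2.1,0,0,-0.03,-1],[0,0.02,-2.5,0,0,-0.03,-1],[0,0.02,-2.75,0,0,-0.03,-1],[0,0.02,-2.85,0,0,-0.03,-1],[0,0.02,-2.88,0,0,-0.03,-1],[0,0.02,-2.88,0,0,-0.03,-1],[0,0.02,-2.88,0,0,-0.03,-1]]]}}

```text
time_s: 9.92
tool_pos: [0.5179, 0.0199, 0.1945]
eef_rot: [-1.783, 1.57, 0.027]
contact_force: [0.5, -0.8, -0.3]
width: 0.276
```

```bash
python3 - <<'E'
from h import *
st()
E
```

```text
t 9.92 pos [0.5179 0.0199 0.1945] s,t 0.5079 -0.103 tool -y yaw 13.68 down [ 0.001  0.    -1.   ] w 0.276 j [ 0.038  0.034 -0.287  1.249 -0.    -0.2  ]
F world [ 0.48 -0.85 -0.34] along x,y 0.27 -0.94 T [ 0.03 -0.01  0.04]
```

{"name": "play_rows", "arguments": {"series": [[[0,0,-0.06,0,0,0,-1],[0,0,-0.1,0,0,0,-1],[0,0,-0.1,0,0,0,-1],[0,0,-0.1,0,0,0,-1]]]}}

```text
time_s: 10.25
tool_pos: [0.5176, 0.0199, 0.1908]
eef_rot: [-1.628, 1.571, 0.182]
contact_force: [0.1, -0.1, -0.6]
width: 0.274
```

{"name": "play_rows", "arguments": {"series": [[[0,0,-0.02,0,0,0,-1],[0,0,-0.03,0,0,0,-1],[0,0,-0.03,0,0,0,-1]]]}}

```text
time_s: 10.5
tool_pos: [0.5176, 0.0198, 0.1905]
eef_rot: [-1.781, 1.57, 0.029]
contact_force: [-1.9, -0.6, 4.9]
width: 0.278
```

```bash
python3 - <<'E'
from h import *
st()
E
```

```text
t 10.5 pos [0.5176 0.0198 0.1905] s,t 0.5076 -0.103 tool -y yaw 13.68 down [ 0.  0. -1.] w 0.278 j [ 0.038  0.036 -0.293  1.241 -0.    -0.201]
F world [-1.89 -0.58  4.88] along x,y -1.98 -0.12 T [0.01 0.51 0.04]
```

{"name": "play_rows", "arguments": {"series": [[[0,0,0.015,0,0,0,-1],[0.08,0.02,0.015,0,0,0,-1],[0.2,0.05,0.015,0,0,0,-1],[0.36,0.087,0.015,0,0,0,-1],[0.52,0.126,0.015,0,0,0,-1],[0.65,0.158,0.015,0,0,0,-1],[0.7,0.17,0.015,0,0,0,-1],[0.713,0.173,0.015,0,0,0,-1],[0.713,0.173,0.015,0,0,0,-1],[0.713,0.173,0.015,0,0,0,-1]]]}}

```text
time_s: 11.33
tool_pos: [0.5394, 0.0251, 0.1905]
eef_rot: [-1.897, 1.571, -0.087]
contact_force: [-2.3, -0.3, 4.6]
width: 0.269
```

```bash
python3 - <<'E'
from h import *
st()
f=grab('wrist','wr1.png')
f=grab('top'); crop(f,'tr1.png',270,95,390,230,4)
f=grab('scene'); crop(f,'sr1.png',260,170,420,270,5)
E
```

```text
t 11.33 pos [0.5394 0.0251 0.1905] s,t 0.5301 -0.103 tool -y yaw 13.69 down [ 0. -0. -1.] w 0.269 j [ 0.047  0.088 -0.238  1.244 -0.    -0.192]
F world [-2.32 -0.27  4.55] along x,y -2.32 0.28 T [-0.06  0.57  0.04]
```

View pics/sr1.png

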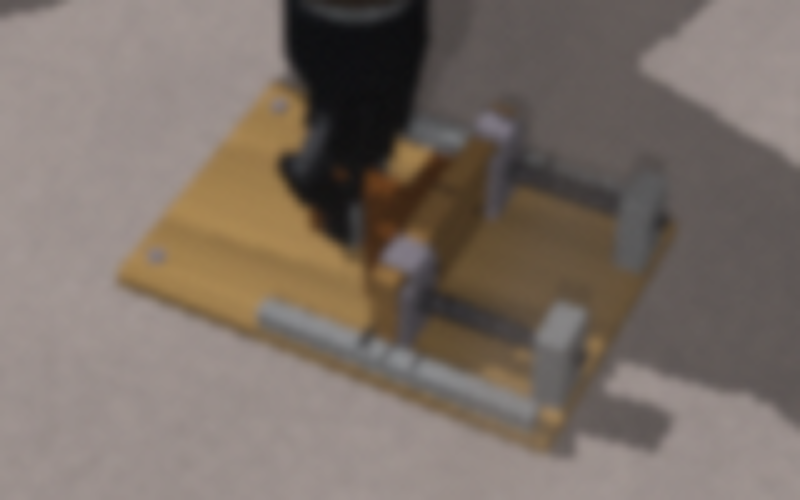

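View pics/wr1.png

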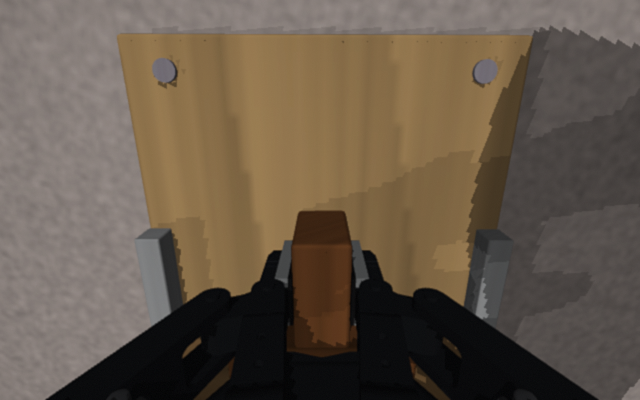

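View pics/tr1.png

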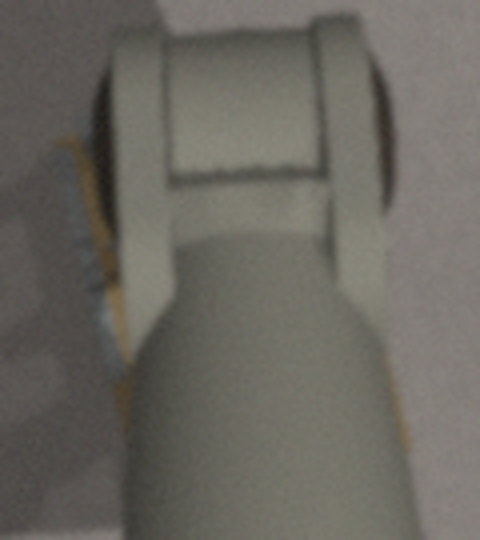

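```bash
python3 - <<'E'
from h import *
f=load('wrist'); crop(f,'wr1c.png',110,20,540,120,1.8); crop(f,'wr1d.png',120,200,520,360,2)
E
```

```text
(no output)
```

View pics/wr1d.png

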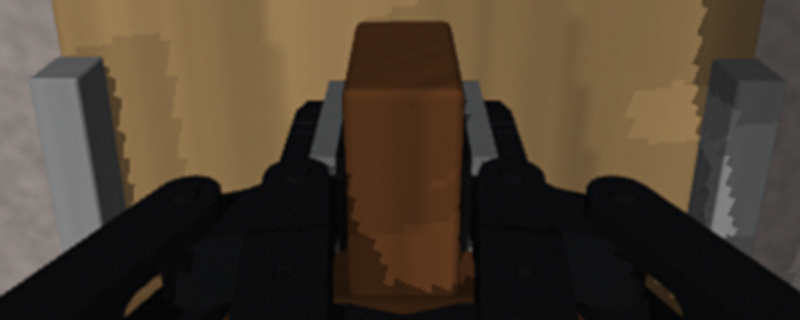

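View pics/wr1c.png

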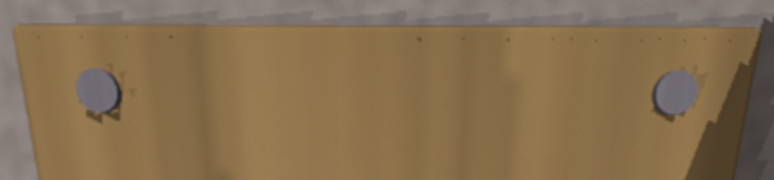

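```bash
python3 - <<'E'
from h import *
f=load('wrist')
g=lambda u0,v0,s,x,y,z:px_z(f,u0+(x+.5)/s-.5,v0+(y+.5)/s-.5,z)
def p(n,*q):
    q=sum(q)/len(q); print(n,(q[:2]@X).round(4),(q[:2]@Y).round(4))
p('open',g(110,20,1.8,15,26,.012),g(110,20,1.8,757,28,.012))
p('screws',g(110,20,1.8,98,90,.013),g(110,20,1.8,676,92,.013))
p('rails top start outer',g(120,200,2,33,78,.026),g(120,200,2,783,80,.026))
p('rails top start inner',g(120,200,2,80,78,.026),g(120,200,2,735,80,.026))
p('lug rear',g(120,200,2,344,92,.052),g(120,200,2,462,92,.052))
p('lug front',g(120,200,2,347,292,.052),g(120,200,2,461,292,.052))
p('lugend bottomish rear top edge',g(120,200,2,358,24,.012),g(120,200,2,450,24,.012))
print(f['origin'],np.degrees(f['attitude']))
E
```

```text
open 0.4262 -0.1028
screws 0.4404 -0.1025
rails top start outer 0.5154 -0.1029
rails top start inner 0.5154 -0.103
lug rear 0.5055 -0.104
lug front 0.553 -0.1038
lugend bottomish rear top edge 0.5068 -0.1038
[0.46258726 0.00549258 0.15971273] [1.62189621e+02 2.53754920e-02 1.03671614e+02]
```

{"name": "play_rows", "arguments": {"series": [[[0,0,0.02,0,0,0,-1],[-0.008,0.033,0.02,0,0,0,-1],[-0.008,0.033,0.02,0,0,0,-1]]]}}

```text
time_s: 11.73
tool_pos: [0.5387, 0.0262, 0.1905]
eef_rot: [1.146, 1.57, 2.956]
contact_force: [0.5, 1.0, -0.8]
width: 0.273
```

```bash
python3 - <<'E'
from h import *
st()
E
```

```text
t 11.73 pos [0.5387 0.0262 0.1905] s,t 0.5296 -0.1018 tool -y yaw 13.69 down [-0.  0. -1.] w 0.273 j [ 0.049  0.087 -0.239  1.245  0.    -0.19 ]
F world [ 0.51  1.   -0.81] along x,y 0.73 0.85 T [ 0.02 -0.01  0.06]
```

{"name": "play_rows", "arguments": {"series": [[[0,0,-0.012,0,0,0,-1],[0.05,0.012,-0.012,0,0,0,-1],[0.13,0.032,-0.012,0,0,0,-1],[0.21,0.051,-0.012,0,0,0,-1],[0.259,0.063,-0.012,0,0,0,-1],[0.259,0.063,-0.012,0,0,0,-1],[0.259,0.063,-0.012,0,0,0,-1],[0.259,0.063,-0.012,0,0,0,-1]]]}}

```text
time_s: 12.4
tool_pos: [0.5465, 0.028, 0.1905]
eef_rot: [-0.553, 1.571, 1.257]
contact_force: [-1.9, 1.1, -0.0]
width: 0.272
```

```bash
python3 - <<'E'
from h import *
st()
f=grab('scene'); crop(f,'sr2.png',260,170,420,270,5)
E
```

```text
t 12.4 pos [0.5465 0.028  0.1905] s,t 0.5377 -0.102 tool -y yaw 13.68 down [ 0.  0. -1.] w 0.272 j [ 0.051  0.105 -0.22   1.246  0.    -0.188]
F world [-1.88  1.13 -0.05] along x,y -1.57 1.54 T [ 0.08  0.34 -0.05]
```

View pics/sr2.png

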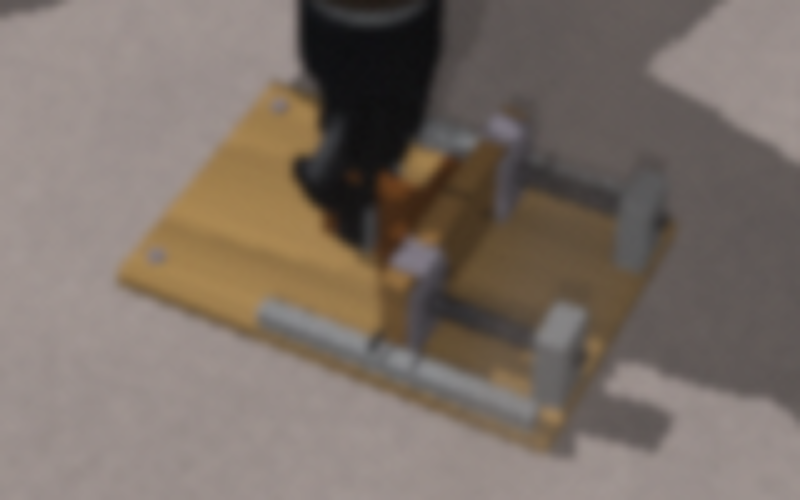

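{"name": "play_rows", "arguments": {"series": [[[0.02,0.005,-0.01,0,0,0,-1],[0.06,0.015,-0.015,0,0,0,-1],[0.11,0.027,-0.015,0,0,0,-1],[0.17,0.041,-0.015,0,0,0,-1],[0.23,0.056,-0.015,0,0,0,-1],[0.29,0.07,-0.015,0,0,0,-1],[0.34,0.083,-0.015,0,0,0,-1],[0.38,0.092,-0.015,0,0,0,-1],[0.389,0.0945,-0.015,0,0,0,-1],[0.389,0.0945,-0.015,0,0,0,-1],[0.389,0.0945,-0.015,0,0,0,-1]]]}}

```text
time_s: 13.37
tool_pos: [0.557, 0.0305, 0.1905]
eef_rot: [1.513, 1.568, -2.961]
contact_force: [-14.1, -1.5, 10.4]
width: 0.277
```

```bash
python3 - <<'E'
from h import *
st()
f=grab('scene'); crop(f,'sr3.png',280,180,400,260,6.5)
E
```

```text
t 13.37 pos [0.557  0.0305 0.1905] s,t 0.5485 -0.1019 tool -y yaw 13.66 down [-0.003 -0.001 -1.   ] w 0.277 j [ 0.055  0.132 -0.191  1.252 -0.    -0.184]
F world [-14.07  -1.53  10.4 ] along x,y -14.04 1.84 T [-0.25  2.36 -0.25]
```

View pics/sr3.png

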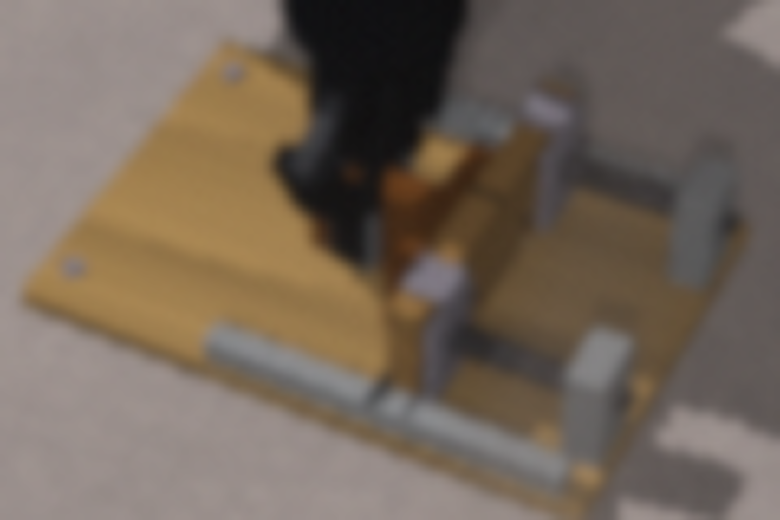

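```bash
python3 - <<'E'
from h import *
f=load('scene')
T=-.103
W=lambda s,t,z: np.array([*(s*X+t*Y),z])
sc=lambda p:((proj(f,p)-[280,180]+.5)*8-.5)
im=np.array(f['image'])[180:260,280:380,::-1]
im=cv2.resize(im,None,fx=8,fy=8,interpolation=cv2.INTER_CUBIC)
for s,c in [(.5766,(255,0,0)),(.5926,(0,255,0)),(.6086,(0,0,255)),(.5169,(255,255,0))]:
    a=sc(W(s,T-.078,.026)); b=sc(W(s,T-.091,.026)); 
    # offset tick marks drawn outside the rail
    d=b-a
    cv2.line(im,tuple((b+d*.3).astype(int)),tuple((b+d*1.5).astype(int)),c,1)
    print(s,a,b)
print('pointer at s for press',[ (k,sc(W(.5766+k,T-.0845,.028)).round(0)) for k in (0,.005,.016,.024,.032)])
cv2.imwrite('pics/sr4.png',im)
E
```

```text
0.5766 [423.96786006 450.80729475] [405.80510967 477.23663848]
0.5926 [467.56262121 467.57292536] [449.62737907 494.25330964]
0.6086 [511.58312286 484.50228684] [493.88073216 511.43737536]
0.5169 [264.96050459 389.65640145] [245.99400821 415.18022291]
pointer at s for press [(0, array([415., 460.])), (0.005, array([429., 465.])), (0.016, array([459., 477.])), (0.024, array([481., 485.])), (0.032, array([503., 494.]))]
```

View pics/sr4.png

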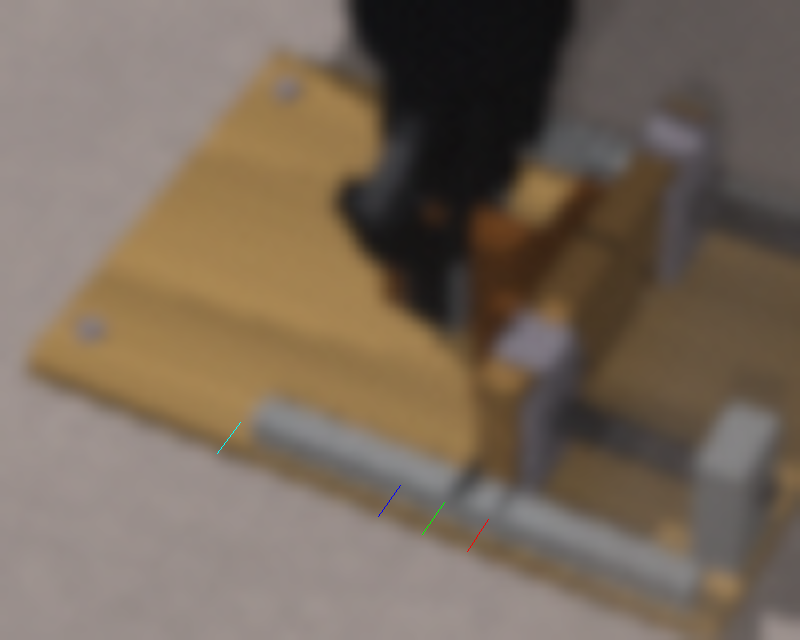

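{"name": "play_rows", "arguments": {"series": [[[0.02,0.005,0.008,0,0,0,-1],[0.06,0.015,0.012,0,0,0,-1],[0.11,0.027,0.012,0,0,0,-1],[0.16,0.039,0.012,0,0,0,-1],[0.2,0.049,0.012,0,0,0,-1],[0.23,0.056,0.012,0,0,0,-1],[0.24,0.058,0.012,0,0,0,-1],[0.24,0.058,0.012,0,0,0,-1],[0.24,0.058,0.012,0,0,0,-1],[0.24,0.058,0.012,0,0,0,-1]]]}}

```text
time_s: 14.25
tool_pos: [0.5638, 0.0322, 0.1905]
eef_rot: [1.497, 1.566, -2.977]
contact_force: [-16.2, -1.7, 10.9]
width: 0.273
```

```bash
python3 - <<'E'
from h import *
st()
f=grab('wrist','wr5.png')
f=grab('scene'); crop(f,'sr5.png',300,190,400,260,8)
E
```

```text
t 14.25 pos [0.5638 0.0322 0.1905] s,t 0.5554 -0.1019 tool -y yaw 13.65 down [-0.004 -0.001 -1.   ] w 0.273 j [ 0.057  0.148 -0.172  1.255 -0.    -0.181]
F world [-16.16  -1.74  10.9 ] along x,y -16.11 2.13 T [-0.32  2.72 -0.34]
```

View pics/sr5.png

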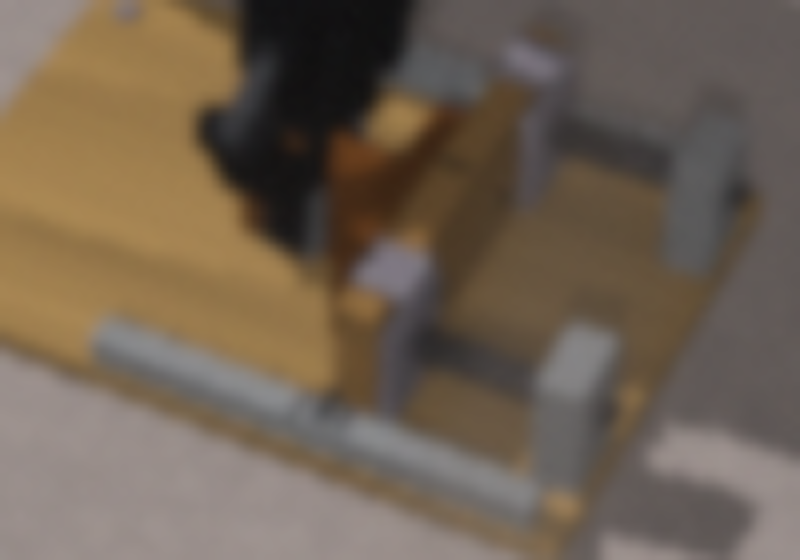

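View pics/wr5.png

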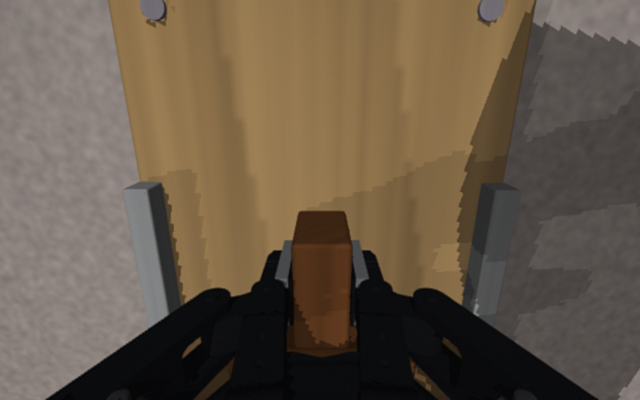

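```bash
python3 - <<'E'
from h import *
f=grab('scene'); g=grab('top'); crop(g,'tr5.png',275,110,325,210,6)
T=-.103
W=lambda s,t,z: np.array([*(s*X+t*Y),z])
im=cv2.cvtColor(np.array(f['image']),cv2.COLOR_RGB2GRAY).astype(np.float32)
for t in (-.081,-.084,-.087,-.09):
    ss=np.arange(.56,.63,.002); P=np.array([proj(f,W(s,T+t,.026)) for s in ss],np.float32)
    v=cv2.remap(im,P[:,0].reshape(1,-1),P[:,1].reshape(1,-1),cv2.INTER_LINEAR)[0]
    print(t,' '.join(f'{int((s-.5766)*1000+.5)}:{int(a)}' for s,a in zip(ss,v)))
E
```

```text
-0.081 -16:133 -14:133 -12:132 -10:132 -8:133 -6:133 -4:133 -2:133 0:132 1:131 3:130 5:130 7:131 9:131 11:129 13:123 15:116 17:109 19:104 21:95 23:83 25:78 27:79 29:84 31:87 33:94 35:103 37:111 39:114 41:116 43:117 45:117 47:118 49:116 51:115
-0.084 -16:137 -14:137 -12:137 -10:138 -8:137 -6:137 -4:137 -2:137 0:137 1:137 3:136 5:136 7:136 9:136 11:133 13:127 15:118 17:112 19:109 21:101 23:91 25:84 27:86 29:92 31:96 33:102 35:113 37:122 39:128 41:131 43:131 45:131 47:132 49:132 51:130
-0.087 -16:136 -14:136 -12:137 -10:137 -8:138 -6:137 -4:136 -2:136 0:136 1:137 3:137 5:138 7:137 9:135 11:133 13:126 15:119 17:114 19:113 21:108 23:100 25:94 27:96 29:100 31:103 33:109 35:118 37:127 39:132 41:136 43:137 45:136 47:135 49:135 51:135
-0.09 -16:127 -14:128 -12:129 -10:130 -8:130 -6:129 -4:129 -2:128 0:128 1:130 3:130 5:130 7:131 9:130 11:127 13:122 15:115 17:112 19:113 21:113 23:108 25:104 27:104 29:107 31:109 33:110 35:116 37:123 39:128 41:130 43:130 45:132 47:130 49:129 51:129
```

View pics/tr5.png

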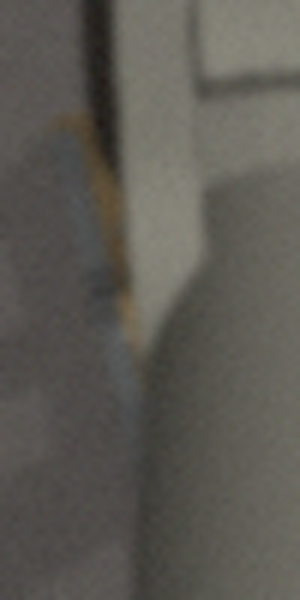

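{"name": "play_rows", "arguments": {"series": [[[0,0,0,0,0,0,-1],[0,0,0,0,0,0,-1],[0,0,0,0,0,0,-1],[0,0,0,0,0,0,-1],[0,0,0,0,0,0,-1],[0,0,0,0,0,0,-1],[0,0,0,0,0,0,-1],[0,0,0,0,0,0,-1],[0,0,0,0,0,0,-1],[0,0,0,0,0,0,-1],[0,0,0,0,0,0,-1],[0,0,0,0,0,0,-1]]]}}

```text
time_s: 15.45
tool_pos: [0.5638, 0.0322, 0.1905]
eef_rot: [1.491, 1.566, -2.983]
contact_force: [-15.9, -2.4, 10.5]
width: 0.274
```

{"name": "play_rows", "arguments": {"series": [[[0,0,0,0,0,0,-1],[0,0,0,0,0,0,-1],[0,0,0,0,0,0,-1],[0,0,0,0,0,0,-1],[0,0,0,0,0,0,-1],[0,0,0,0,0,0,-1],[0,0,0,0,0,0,-1],[0,0,0,0,0,0,-1],[0,0,0,0,0,0,-1],[0,0,0,0,0,0,-1],[0,0,0,0,0,0,-1],[0,0,0,0,0,0,-1]]]}}

```text
time_s: 16.45
tool_pos: [0.5638, 0.0322, 0.1905]
eef_rot: [1.502, 1.566, -2.972]
contact_force: [-16.4, -1.7, 9.9]
width: 0.275
```

{"name": "play_rows", "arguments": {"series": [[[0,0,0,0,0,0,-1],[0,0,0,0,0,0,-1],[0,0,0,0,0,0,-1],[0,0,0,0,0,0,-1],[0,0,0,0,0,0,-1],[0,0,0,0,0,0,-1],[0,0,0,0,0,0,-1],[0,0,0,0,0,0,-1],[0,0,0,0,0,0,-1],[0,0,0,0,0,0,-1],[0,0,0,0,0,0,-1],[0,0,0,0,0,0,-1]]]}}

```text
time_s: 17.45
tool_pos: [0.5638, 0.0322, 0.1905]
eef_rot: [1.499, 1.566, -2.976]
contact_force: [-15.5, -2.1, 10.4]
width: 0.274
```

{"name": "play_rows", "arguments": {"series": [[[0,0,0,0,0,0,-1],[0,0,0,0,0,0,-1],[0,0,0,0,0,0,-1],[0,0,0,0,0,0,-1],[0,0,0,0,0,0,-1],[0,0,0,0,0,0,-1]]]}}

```text
time_s: 17.95
tool_pos: [0.5638, 0.0322, 0.1905]
eef_rot: [1.497, 1.566, -2.978]
contact_force: [-16.5, -2.3, 10.4]
width: 0.268
```

```bash
python3 - <<'E'
from h import *
st()
f=grab('scene','sfin.png'); crop(f,'sr6.png',300,190,400,260,8)
T=-.103
W=lambda s,t,z: np.array([*(s*X+t*Y),z])
im=cv2.cvtColor(np.array(f['image']),cv2.COLOR_RGB2GRAY).astype(np.float32)
for t in (-.081,-.087):
    ss=np.arange(.58,.62,.002); P=np.array([proj(f,W(s,T+t,.026)) for s in ss],np.float32)
    v=cv2.remap(im,P[:,0].reshape(1,-1),P[:,1].reshape(1,-1),cv2.INTER_LINEAR)[0]
    print(t,' '.join(f'{int((s-.5766)*1000+.5)}:{int(a)}' for s,a in zip(ss,v)))
E
```

```text
t 17.95 pos [0.5638 0.0322 0.1905] s,t 0.5554 -0.1019 tool -y yaw 13.65 down [-0.004 -0.001 -1.   ] w 0.268 j [ 0.057  0.148 -0.172  1.255 -0.    -0.181]
F world [-16.47  -2.27  10.38] along x,y -16.54 1.68 T [-0.35  2.75 -0.32]
-0.081 3:130 5:129 7:131 9:131 11:129 13:123 15:116 17:110 19:104 21:95 23:83 25:78 27:79 29:84 31:88 33:94 35:103 37:111 39:114 41:115 43:116
-0.087 3:137 5:138 7:137 9:136 11:134 13:128 15:119 17:114 19:113 21:108 23:100 25:95 27:95 29:100 31:104 33:109 35:118 37:128 39:132 41:136 43:137
```

View pics/sfin.png

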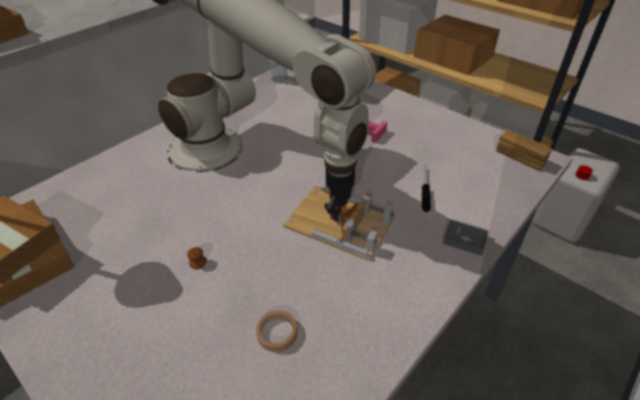

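View pics/sr6.png

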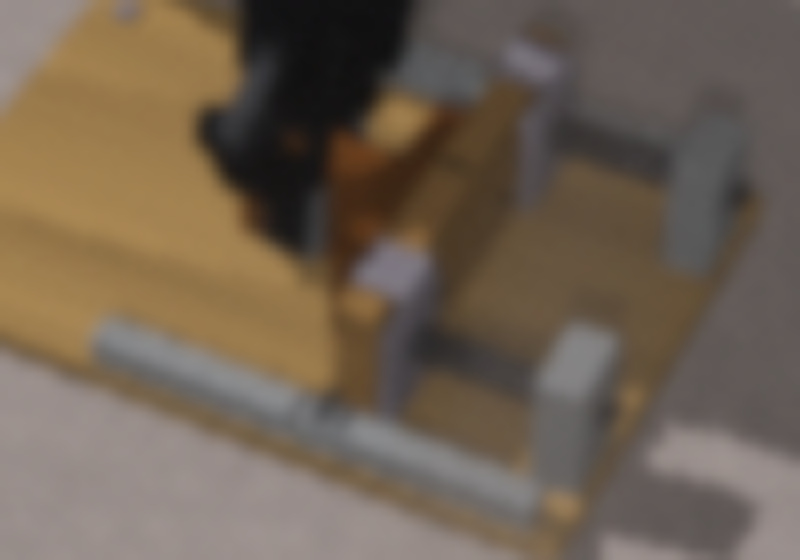

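The pointer's dark mark sits mid-way between the two lines. The lug hasn't shifted in the wrist view (same rows 212/244), and the knob, tape roll and driver are where they started. Handing in.

```bash
python3 - <<'E'
from h import *
print(job.close_job())
E
```

```text
the job is handed in; nothing more can be done
None
```

The brown T pull is on the jig's bed with its foot pressed against the drawer front, and the arm is still gripping and pushing it. I handed the job in at about 18 s, after holding still for about 3.5 s.

- **Pointers:** they stand between the two lines. From the tool's travel I estimate the drawer front is pushed back about 22–23 mm. The blurred scene picture puts the pointer nearer 25 mm, with the lines seen at about 17 and 32 mm. I could only see one pointer, on the right-hand rail.
- **Steadiness:** the tool position did not change during the hold. The wrist read 15.5–16.5 N along the push. I think about 11–12 N of that is the springs and the rest is friction on the bed, where the down-force was about 10 N, more than I intended.
- **Square and centred:** the tool's heading was 13.65° against the jig's 13.67°, and the tool leaned about 0.25°. The wrist view showed the pull about 1 mm off centre before it touched the front, so I moved it over by 1 mm. The camera and the tool readings disagreed by about that much, so centring is good to about 1 mm. I judged the foot flush from these angles, because the gripper hid the contact from the wrist camera.
- **Other items:** the knob, tape roll, screwdriver and pink pull look unmoved in the last scene picture. The white pull was hidden behind the arm there, but nothing touched it.

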